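Swing the tap over the kettle and start the pump

TASK

Get the kettle ready for filling: with a fingertip, gently push the tap's swivel spout round until its outlet is over the middle of the kettle's open mouth, and only then press the button on the low pump box all the way down and let it come back up. Only push and press, do not pinch the spout; leave the kettle, the mug and the other things where they stand, and do not press the lamp's button.

Things in the scene. Friction and masses are not known exactly. Their poses are not given: they have to be found in the camera images.
- tap: steel bench tap, fixed: round foot 84 mm across, upright pillar 28 mm thick with the swivel head on top, 188 mm high in all. Origin on the pillar's axis at the bench surface, z up. The pillar's axis is the axis the spout turns on. The spout at mid swing points along the tap's own -x (roughly towards the robot).
- spout: the tap's swivel spout: level steel pipe 18 mm thick, 162 mm long from the pillar's axis, ending in a down-turned nozzle 22 mm thick. Origin on the axis at the pipe's centre height, 170 mm above the bench; the pipe runs along its own -x. Swings 1.7 rad either side of mid swing (starts within 0.45), free to push from either side, friction 0.2 N m (2 N at 110 mm out), stays where left.
- outlet (a point): the spout's outlet: centre of the nozzle's lower end, 162 mm from the pillar's axis, 132 mm above the bench
- kettle: stainless camp kettle without its lid, loose, 0.45 kg: round body 128 mm across, 105 mm high, open mouth 86 mm across on top, pouring spout along its own +x reaching 100 mm from the centre, wire bail folded down on its -x side. Origin at the centre of its underside. Stands left or right of mid swing, 55 to 63 degrees round from it, its mouth's centre within 12 mm of the outlet's circle.
- kettle_mouth (a point): centre of the kettle's open mouth, at rim height, 105 mm above the bench
- pump_button (a joint): travel of the pump's push button in m: 0 is up, 0.006 fully down. It has a spring (5 N fully down) and comes back by itself.
- pump_button_top (a point): centre of the top of the pump's button: a round black cap 32 mm across that is pressed straight down, in a dark housing on a low aluminium box 70 x 70 x 30 mm that is fixed to the bench between the tap and the robot
- pump: the low aluminium pump box, 70 x 70 x 30 mm, fixed. Origin at the centre of its underside, z up.
- mug: enamel mug, loose, 82 mm across, 85 mm high with a side handle along its own +y; it stands on the other side of mid swing from the kettle. Origin at the centre of its underside, z up.
- shaker: small glass salt shaker, loose, 42 mm across, 75 mm high, standing below the middle of the spout's swing. Origin at the centre of its underside, z up.
- tin: closed food tin, loose, 74 mm across, 110 mm high, to the robot's right. Origin at the centre of its underside, z up.
- bowl: enamel bowl, loose, 140 mm across, 50 mm high, to the robot's left. Origin at the centre of its underside, z up.
- kettle_lid: the kettle's lid, loose, lying on the bench to the robot's right: 88 mm across, 34 mm high with its knob. Origin at the centre of its underside, z up.
- lamp: black work lamp, fixed, at the far left: square base 130 mm wide, 35 mm high, with a bent stem and a shade, about 330 mm high. Origin at the centre of its underside, z up.
- lamp_button (a joint): travel of the lamp's own push button in m: 0 is up, 0.005 fully down; it is on the near part of the lamp's base and must be left alone
Mind the look-alikes: they are no part of the job. What is shaped like the tap but red is not meant. What is shaped like the kettle but purple is not meant.

How it is judged:
By the outcome, as a careful person would: the job done as asked, in the order asked, and still so for the second after the job is handed in, with the robot touching nothing.
It also fails if it takes over 48 s, if anything falls off the work surface, if the arm or the gripper's body presses on something with over 40 N, if the wrist force passes 120 N, or if a joint passes its speed limit or range.

ROBOT

A 7-joint arm with a two-finger parallel gripper is mounted at the origin on the work surface. World frame = base frame: x ahead of the robot, y to its left, z up, the work surface at z = 0. Lengths are in m, angles in degrees, forces in N, time in s.
With the tool pointing down it reaches from about 0.425 to 0.8 m from the base axis. Payload 8.3 kg.
Tool frame: the origin (TCP) lies midway between the tips of the shut fingers; the grasp point (between the pads) lies 19 mm behind it; z points along the fingers, y is the line along which they close (so a half turn about z gives the same grasp; the last joint's range is limited). The gripper opens to 85 mm and grips with 20 to 120 N. Pads are 22 mm wide; open, the fingers measure 114 mm over their backs; the gripper's body (76 mm by 85 mm) begins 54 mm behind the grasp point. The pads swing forward as they close: fully open they stand 13 mm farther back than shut.
Start: joints at [-80.667, 21.967, 0.94, 78.501, -0.361, 79.538, -2.664], TCP at [0.14, 0.609, 0.231] pointing down, gripper open.
Joint ranges: [-169.22, 169.22], [-14.56, 117.87], [-87.37, 89.26], [10.42, 133.3], [-82.24, 262.24], [0.94, 117.77], [-172.7, 172.7]. Speed limits (degrees/s): [136.94, 136.94, 172.46, 172.46, 180, 180, 180].

INTERFACE

Orientations are given as [roll, pitch, yaw] about the fixed x, y, z axes, in that order (R = Rz(yaw) Ry(pitch) Rx(roll)).
In Python, from cell import arm gives the robot as it stands.
- The arm moves only by the tool apply_moves, never from a script. Its argument "motion" is a list that holds one entry, the list of rows, each a list of 6 numbers: the shift along the world's x, y, z in units of 60 mm (1.0 is 60 mm), then the turn, a rotation vector about the world's x, y, z in units of 5 degrees (1.0 is 5 degrees). In form: [[[x, y, z, rx, ry, rz], ...]]. A call has 1 to 8 rows; each row shifts and turns the commanded pose from where the row before left it; what a row does not reach is not made up. A row lasts 1/8 s, in which the tool goes at most 62.5 mm and 10.7 degrees, less where a joint would pass 70% of its speed; a pose out of reach is approached as far as the arm can. A call is refused whole if a number of a shift passes 1 or a number of a turn 1, either way. A call with a gripper value outside its range is refused whole. "grip" is the finger opening in mm, from 0 to 85.4, set as the call begins (left out, the last holds). The fingers move at their own pace and stop on an object; "newtons" is the grip in N (left out, the last holds). Time passes only in rows, so rows that do not move let the fingers close. It gives the time, the measured TCP pose, the force, the opening and the grip force at its end, in the units of the state.
- arm.sense(): the state, without advancing time (a new reading comes with each control period).
- arm.grab_frame(name): name is "side" or "top"; returns (picture, depth): 400x640x3 uint8, red, green, blue; 400x640 float32, m along the optical axis (not along the pixel's ray), 0 where there is no reading.
- arm.camera_params(name): a dict with "intrinsics" (3x3 intrinsics, pixels), "extrinsics" (4x4, takes a point from world to camera coordinates). Camera axes: x right, y down, z forward; pixel columns grow to the right and rows downward; lengths in m; the calibration is good to about 2 mm. A picture is of the moment at which its call begins. camera_params takes no time and is no camera call.
- arm.job_done(): hands the job in; it is judged then, once.
The state is a dict: "time": time; "joint_pos": joint angles; "dq": joint speeds; "tau": joint torques, N m; "tcp_pos": TCP position; "orientation": TCP orientation; "wrist_force": force on the tool from outside, world axes, zero at the start; "ft_torque": the same for the moment, N m; "opening": finger opening in m; "grip_force": force on a finger pad.
Only numpy, scipy, OpenCV 4.12 (cv2) and the standard library are available. Lean on these libraries where they do the work, as an engineer would, in place of code of your own. Each camera call takes 0.05 s, during which the arm holds its last target. There are 200 camera calls.

## Working session

There is one attempt and no reset: what is moved stays moved. The work goes in short steps, Python scripts to look and compute and a tool call to move; the robot and the scene stay as the last step left them, time stands still between calls to the robot, and variables do not carry over. Pictures are saved under pics/ and viewed, at most 10 in all, crops included, and the job is handed in when it is done.

Besides the shell and the picture viewer there is one more tool, called after "Call:" as name(argument=value, ...) on one line, values as JSON. apply_moves: Moves the arm, as the interface text tells. Its arguments: {"type":"object","properties":{"motion":{"type":"array"},"grip":{"type":"number"},"newtons":{"type":"number"}},"required":["motion"]}

```bash
mkdir -p pics
cat > h.py <<'E'
import numpy as np,cv2
from cell import arm
def grab(n,tag):
    p,d=arm.grab_frame(n); cv2.imwrite(f'pics/{tag}.png',p[:,:,::-1]); np.savez(f'{tag}.npz',p=p,d=d); return p,d
def world(n,d):
    c=arm.camera_params(n);K=np.array(c['intrinsics']);E=np.array(c['extrinsics'])
    v,u=np.mgrid[:d.shape[0],:d.shape[1]]
    X=np.stack([(u-K[0,2])/K[0,0]*d,(v-K[1,2])/K[1,1]*d,d],-1)
    return (X-E[:3,3])@E[:3,:3]
E
python3 - <<'E'
from h import *
for n in('top','side'):
    grab(n,n+'0'); c=arm.camera_params(n);print(np.round(c['intrinsics'],1).tolist(),np.round(c['extrinsics'],3).tolist())
print(arm.sense())
E
```

```text
[[512.8, 0.0, 327.1], [0.0, 512.8, 201.5], [0.0, 0.0, 1.0]] [[0.019, -1.0, 0.006, 0.016], [-0.995, -0.02, -0.093, 0.582], [0.093, -0.005, -0.996, 1.685], [0.0, 0.0, 0.0, 1.0]]
[[382.4, 0.0, 314.1], [0.0, 382.4, 205.9], [0.0, 0.0, 1.0]] [[0.881, -0.474, -0.004, -0.535], [-0.283, -0.52, -0.806, 0.275], [0.38, 0.711, -0.592, 0.792], [0.0, 0.0, 0.0, 1.0]]
{'time': 0.1, 'joint_pos': array([-80.66649071,  22.01167816,   0.93818907,  78.55600194,
        -0.36078822,  79.53867764,  -2.6634926 ]), 'dq': array([-0.00286607, -0.09667133, -0.06869244, -0.12260161, -0.03626035,
        0.04929265,  0.02242202]), 'tau': array([ 2.91346201e-03, -6.29150391e+01,  8.47418178e-01, -3.72764039e+01,
        1.68438605e-02,  1.05002912e-02, -5.65476421e-05]), 'tcp_pos': array([0.13978962, 0.60869035, 0.23035969]), 'orientation': array([-1.79896482e+02,  1.75585117e-03,  1.67067039e+02]), 'wrist_force': array([-0.50989505, -1.07939388, -0.16068159]), 'ft_torque': array([ 0.00484002, -0.02453227, -0.00164583]), 'grip_force': 0.0, 'opening': 0.08537474723127576}
```

View pics/top0.png

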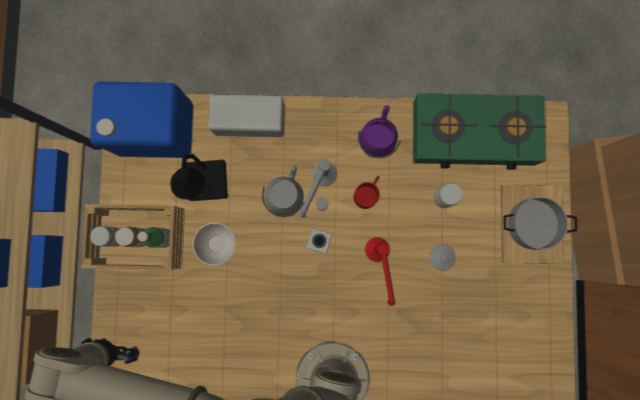

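View pics/side0.png

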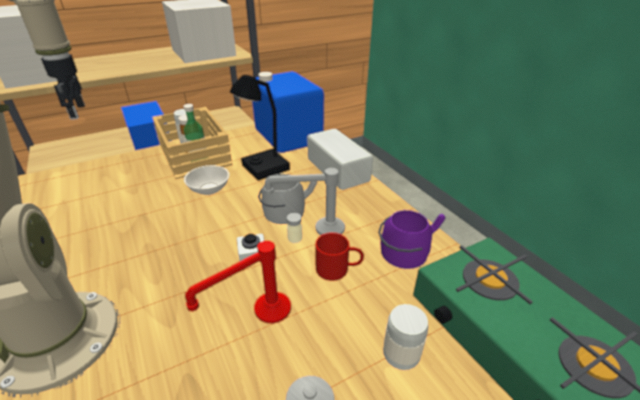

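The top view shows two taps: steel with its pillar at (325,172) and nozzle near (303,214), and red at (377,250), a look-alike. It also shows two kettles: grey at (283,196) and purple at (378,137), a look-alike. The steel tap and grey kettle fit the description. The pump button is at (319,240), the shaker at (322,204) and the mug at (366,195). Next I'll measure and confirm in a crop.

```bash
cat > m.py <<'E'
from h import *
import sys
def fitcirc(P):
    A=np.c_[2*P,np.ones(len(P))];s=np.linalg.lstsq(A,(P**2).sum(1),rcond=None)[0]
    return s[:2],np.sqrt(s[2]+s[:2]@s[:2])
def ray(n,uv,z):
    c=arm.camera_params(n);K=np.array(c['intrinsics']);E=np.array(c['extrinsics']);R=E[:3,:3]
    o=-R.T@E[:3,3];d=R.T@np.linalg.inv(K)@np.array([uv[0],uv[1],1.]);return o+d*(z-o[2])/d[2]
E
python3 - <<'E'
from m import *
f=np.load('top0.npz');p,d=f['p'],f['d'];W=world('top',d)
u0,v0,u1,v1=245,140,400,270
cv2.imwrite('pics/crop.png',cv2.resize(p[v0:v1,u0:u1,::-1],None,fx=5,fy=4.6,interpolation=cv2.INTER_CUBIC)[:600,:800])
w=W[v0:v1,u0:u1]; Z=w[...,2]
cv2.imwrite('pics/hz.png',cv2.resize(cv2.applyColorMap(np.uint8(np.clip(Z/.2*255,0,255)),cv2.COLORMAP_JET),None,fx=5,fy=4.6,interpolation=cv2.INTER_NEAREST))
def comp(lo,hi):
    m=np.uint8((Z>lo)&(Z<hi));n,l,s,c=cv2.connectedComponentsWithStats(m)
    for i in range(1,n):
        if s[i,4]>12:
            q=w[l==i];print(lo,c[i].round(0)+[u0,v0],s[i,4],q.mean(0).round(4),q.min(0).round(3),q.max(0).round(3))
comp(.155,.2);comp(.093,.112);comp(.065,.09);comp(.02,.05)
E
```

```text
0.155 [316. 185.] 409 [0.6164 0.0642 0.1807] [0.522 0.021 0.157] [0.696 0.11  0.199]
0.155 [384. 255.] 211 [ 0.4097 -0.1455  0.1834] [ 0.367 -0.163  0.155] [ 0.442 -0.126  0.198]
0.093 [380. 146.] 123 [ 0.7587 -0.1391  0.1011] [ 0.745 -0.188  0.093] [ 0.779 -0.094  0.112]
0.093 [293. 169.] 33 [0.6772 0.1377 0.1033] [0.668 0.13  0.093] [0.687 0.146 0.111]
0.093 [284. 195.] 272 [0.5942 0.1653 0.1009] [0.542 0.115 0.093] [0.651 0.225 0.112]
0.065 [378. 149.] 212 [ 0.7513 -0.1365  0.077 ] [ 0.727 -0.205  0.065] [ 0.783 -0.069  0.09 ]
0.065 [292. 176.] 48 [0.6572 0.1434 0.0798] [0.637 0.129 0.065] [0.673 0.156 0.09 ]
0.065 [372. 186.] 89 [ 0.6303 -0.1181  0.08  ] [ 0.584 -0.141  0.066] [ 0.661 -0.068  0.09 ]
0.065 [289. 205.] 195 [0.5623 0.1507 0.0792] [0.527 0.105 0.065] [0.636 0.229 0.09 ]
0.065 [264. 196.] 40 [0.59   0.2346 0.0729] [0.559 0.223 0.066] [0.624 0.241 0.081]
0.065 [322. 203.] 107 [0.5718 0.0443 0.0767] [0.555 0.028 0.066] [0.589 0.061 0.086]
0.065 [362. 204.] 30 [ 0.5698 -0.0843  0.082 ] [ 0.562 -0.107  0.066] [ 0.583 -0.065  0.089]
0.02 [317. 171.] 16 [0.6831 0.0618 0.0231] [0.667 0.057 0.02 ] [0.698 0.067 0.03 ]
0.02 [328. 176.] 73 [0.6686 0.025  0.0268] [0.647 0.009 0.02 ] [0.698 0.046 0.047]
0.02 [372. 189.] 26 [ 0.6251 -0.122   0.0359] [ 0.595 -0.138  0.022] [ 0.639 -0.091  0.05 ]
0.02 [357. 203.] 18 [ 0.5782 -0.0724  0.0381] [ 0.564 -0.091  0.024] [ 0.6   -0.061  0.05 ]
0.02 [319. 241.] 368 [0.4505 0.0513 0.034 ] [0.41  0.012 0.021] [0.492 0.091 0.05 ]
0.02 [375. 249.] 94 [ 0.4253 -0.1327  0.0263] [ 0.397 -0.151  0.02 ] [ 0.46  -0.114  0.041]
```

View pics/crop.png

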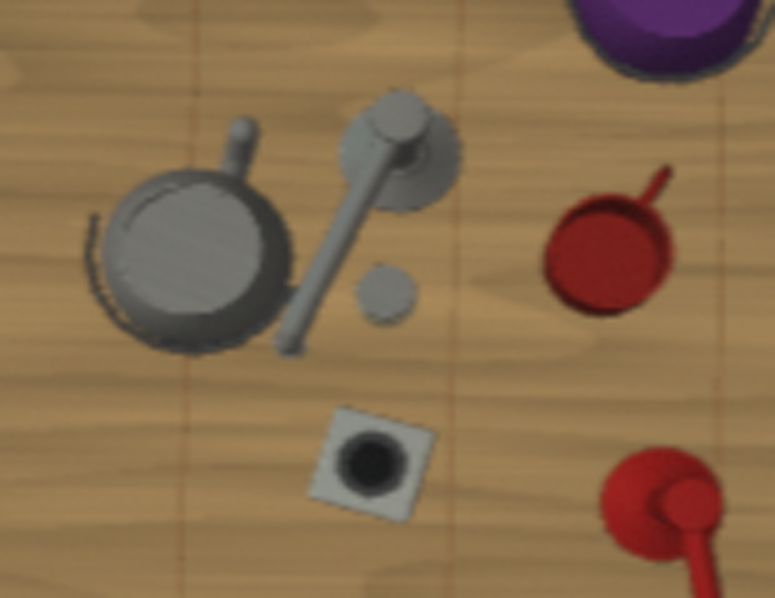

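View pics/hz.png

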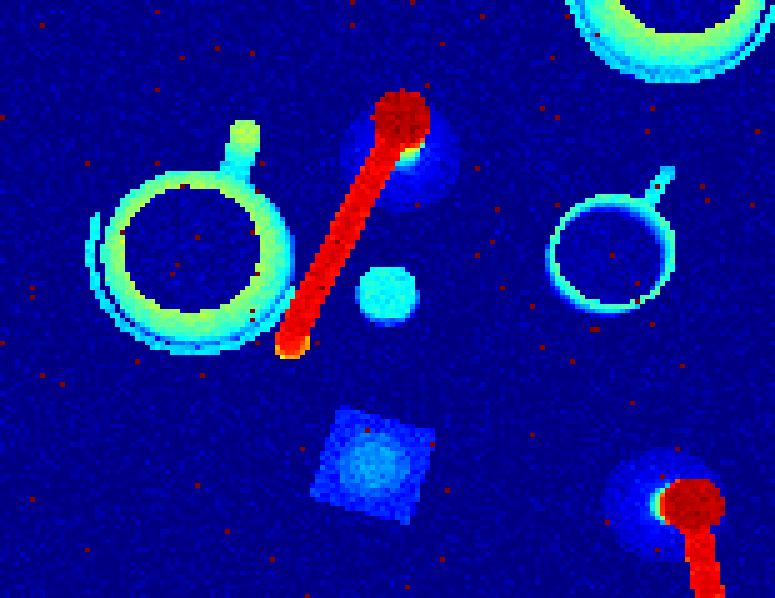

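The crop confirms it: the steel tap has its head at crop (402,118) and nozzle at (290,345), and the grey kettle's mouth is at (192,250). The shaker stands just right of the spout. Next, the precise values.

```bash
cat >> m.py <<'E'
def measure(tag):
    f=np.load(tag+'.npz');d=cv2.medianBlur(f['d'],3);W=world('top',d);Z=W[...,2]
    r={}
    def big(m,box):
        k=np.zeros(Z.shape,np.uint8);a,b,c,e=box;k[b:e,a:c]=m[b:e,a:c]
        cs,_=cv2.findContours(k,cv2.RETR_EXTERNAL,cv2.CHAIN_APPROX_NONE);c=max(cs,key=cv2.contourArea)
        k[:]=0;cv2.drawContours(k,[c],-1,1,-1);return c[:,0].astype(float),k>0
    c,k=big(Z<.095,(266,176,301,212)); P=np.array([ray('top',q,.105)[:2] for q in c]);r['mouth']=fitcirc(P)
    c,k=big(Z>.181,(300,155,340,176)); P=np.array([ray('top',q,.188)[:2] for q in c]);r['head']=fitcirc(P)
    c,k=big((Z>.03)&(Z<.08),(300,225,340,256)); r['button']=W[k&(Z>.036)].mean(0),np.median(Z[k&(Z>.04)])
    m=(Z>.16)&(Z<.2); k=np.zeros(Z.shape,bool);k[155:225,245:345]=m[155:225,245:345]
    A=r['head'][0];q=W[k][:,:2];rr=np.hypot(*(q-A).T);q=q[(rr>.04)&(rr<.17)]
    v=q-A; print('pipe dirs deg',np.degrees(np.arctan2(*np.median(v[np.hypot(*v.T)>.1]/np.hypot(*v[np.hypot(*v.T)>.1].T)[:,None],axis=0)[::-1])),'maxr',np.hypot(*v.T).max())
    c=q.mean(0);u=np.linalg.svd(q-c)[2][0];u*=np.sign(u@(c-A));n=np.array([-u[1],u[0]])
    print('line dir',np.degrees(np.arctan2(u[1],u[0])),'axis offset from line',(A-c)@n, 'pipe c',c)
    for x in r.items():print(x)
    return r
E
python3 - <<'E'
from m import *
r=measure('top0')
A=r['head'][0];M=r['mouth'][0];v=M-A
print('mouth dist',np.hypot(*v),'ang',np.degrees(np.arctan2(v[1],v[0])))
E
```

```text
pipe dirs deg 156.14556911523914 maxr 0.16866303824316892
line dir 156.09369817089632 axis offset from line 0.00010325200550571899 pipe c [0.582017   0.07980362]
('mouth', (array([0.5963783 , 0.16978733]), np.float64(0.04209633616207732)))
('head', (array([0.67731237, 0.03744904]), np.float64(0.016639574285014783)))
('button', (array([0.45165211, 0.05180144, 0.04695031]), np.float64(0.046915379435102815)))
mouth dist 0.15512494498718782 ang 121.44868827201063
```

Spout at 156.1°, kettle mouth at 121.4° seen from the tap axis, so the push is about 35° towards +y, made from the spout's -y side. Approaching at height with the fingers shut.

Call:
apply_moves(motion=[[[0.43, -0.58, 0, 0, 0, -0.2], [0.43, -0.58, 0, 0, 0, -0.2], [0.43, -0.58, 0, 0, 0, -0.2], [0.43, -0.58, 0, 0, 0, -0.2], [0.43, -0.58, 0, 0, 0, -0.2], [0.43, -0.58, 0, 0, 0, -0.2], [0.43, -0.58, 0, 0, 0, -0.2], [0.43, -0.58, 0, 0, 0, -0.2]]], grip=0, newtons=20)

```text
time: 1.1
tcp_pos: [0.3468, 0.3293, 0.231]
orientation: [-180.0, -0.0, 159.0]
wrist_force: [0.2, 0.9, 0.3]
opening: -0.0001
grip_force: 0.0
```

Call:
apply_moves(motion=[[[0.43, -0.58, 0, 0, 0, -0.2], [0.43, -0.58, 0, 0, 0, -0.2], [0.43, -0.58, 0, 0, 0, -0.2], [0.43, -0.58, 0, 0, 0, 0], [0.43, -0.58, 0, 0, 0, 0], [0.43, -0.58, 0, 0, 0, 0], [0.43, -0.58, 0, 0, 0, 0], [0.43, -0.58, 0, 0, 0, 0]]])

```text
time: 2.1
tcp_pos: [0.5531, 0.0513, 0.231]
orientation: [-180.0, -0.0, 156.1]
wrist_force: [-0.2, 0.8, 0.7]
opening: 0.0002
grip_force: 0.0
```

Call:
apply_moves(motion=[[[0, 0, 0, 0, 0, 0], [0, 0, 0, 0, 0, 0]]])

```text
time: 2.35
tcp_pos: [0.5523, 0.0527, 0.2308]
orientation: [-180.0, -0.1, 156.1]
wrist_force: [-0.2, -0.2, -0.2]
opening: -0.0001
grip_force: 0.0
```

Call:
apply_moves(motion=[[[0, 0, -0.34, 0, 0, 0], [0, 0, -0.34, 0, 0, 0], [0, 0, -0.34, 0, 0, 0], [0, 0, -0.33, 0, 0, 0], [0, 0, 0, 0, 0, 0], [0, 0, 0, 0, 0, 0]]])

```text
time: 3.1
tcp_pos: [0.5528, 0.0532, 0.1511]
orientation: [180.0, 0.0, 156.1]
wrist_force: [0.4, 0.6, -0.0]
opening: 0.0002
grip_force: 0.0
```

Run:
```python
from m import *
s=arm.sense();print(s['tcp_pos'],s['wrist_force'])
A=np.array([.6773,.0374]);r=.12;off=.0235
P=s['tcp_pos'][:2]
# rows: 3 deg rotation each, keeping finger on pipe; first row closes the gap
pos=lambda a,o:A+r*np.array([np.cos(a),np.sin(a)])-o*np.array([np.sin(a),-np.cos(a)])
a0=np.radians(156.1);q=P
print('contact delta',(pos(a0,off)-P)/.06)
q=pos(a0,off)
for i in range(1,13):
    a=np.radians(156.1-34.7*i/12);n=pos(a,off);print(i,((n-q)/.06).round(3),n.round(4));q=n
```

```text
[0.55278039 0.0531782  0.15108733] [ 0.35873924  0.62927927 -0.04591424]
contact delta [0.08813844 0.18923039]
1 [0.025 0.1  ] [0.5596 0.0705]
2 [0.03  0.098] [0.5614 0.0764]
3 [0.035 0.097] [0.5635 0.0822]
4 [0.04  0.095] [0.5659 0.0879]
5 [0.045 0.093] [0.5686 0.0934]
6 [0.049 0.09 ] [0.5716 0.0989]
7 [0.054 0.088] [0.5748 0.1041]
8 [0.058 0.085] [0.5783 0.1092]
9 [0.062 0.082] [0.5821 0.1141]
10 [0.067 0.078] [0.5861 0.1188]
11 [0.07  0.075] [0.5903 0.1233]
12 [0.074 0.071] [0.5947 0.1276]
```

Call:
apply_moves(motion=[[[0.03, 0.06, 0, 0, 0, 0], [0.03, 0.06, 0, 0, 0, 0], [0.03, 0.07, 0, 0, 0, 0], [0.025, 0.1, 0, 0, 0, -0.58], [0.03, 0.1, 0, 0, 0, -0.58], [0.035, 0.1, 0, 0, 0, -0.58], [0.04, 0.095, 0, 0, 0, -0.58], [0, 0, 0, 0, 0, 0]]])

```text
time: 4.1
tcp_pos: [0.566, 0.088, 0.1502]
orientation: [-180.0, 0.0, 144.5]
wrist_force: [-0.2, 0.3, -0.4]
opening: 0.0001
grip_force: 0.0
```

Run:
```python
from m import *
p,d=grab('top','top1');W=world('top',cv2.medianBlur(d,3))
cv2.imwrite('pics/c1.png',cv2.resize(p[140:270,245:400,::-1],None,fx=5,fy=4.6,interpolation=cv2.INTER_CUBIC))
```

```text
(no output)
```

View pics/c1.png

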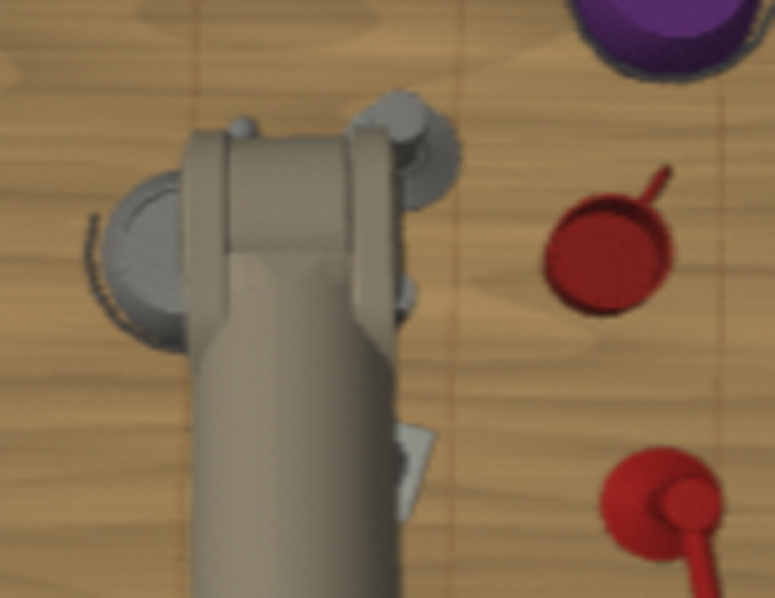

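The arm hides the spout in the top view: it covers crop (190–400,130–600). I'll push on but stop short of the target, then back off to measure.

Call:
apply_moves(motion=[[[0.045, 0.093, 0, 0, 0, -0.58], [0.05, 0.09, 0, 0, 0, -0.58], [0.055, 0.088, 0, 0, 0, -0.58], [0.058, 0.085, 0, 0, 0, -0.58], [0.062, 0.082, 0, 0, 0, -0.58], [0, 0, 0, 0, 0, 0]]])

```text
time: 4.9
tcp_pos: [0.5821, 0.1139, 0.1501]
orientation: [-180.0, -0.0, 130.1]
wrist_force: [0.3, -0.5, -0.3]
opening: -0.0005
grip_force: 0.0
```

Run:
```python
from m import *
p,d=grab('side','side1')
cv2.imwrite('pics/c2.png',cv2.resize(p[120:270,180:380,::-1],None,fx=4,fy=4,interpolation=cv2.INTER_CUBIC))
```

```text
(no output)
```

View pics/c2.png

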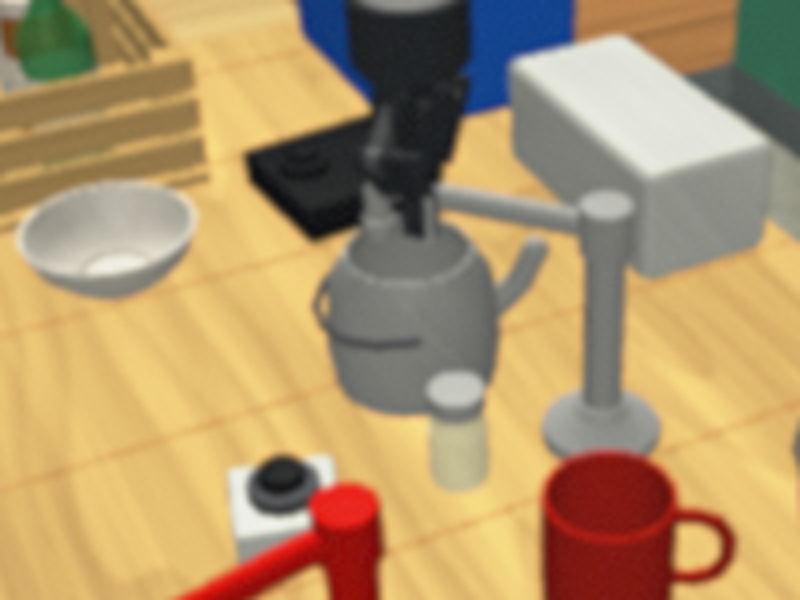

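Side crop: the finger at (415,190) is against the pipe, which runs from (445,198) to the head at (605,205). The nozzle appears at about (378,215), over the kettle. Nothing else has moved. I'll compute the spout angle from the side depth.

```bash
cat >> m.py <<'E'
def sideang(tag):
    f=np.load(tag+'.npz');W=world('side',f['d']);A=np.array([.6773,.0374])
    hd=W[...,2]
    p=f['p'].astype(int);v=W[...,:2]-A;rr=np.hypot(v[...,0],v[...,1]);ang=np.degrees(np.arctan2(v[...,1],v[...,0]))
    m=(hd>.162)&(hd<.182)&(rr>.03)&(rr<.16)&(p.min(2)>75)&(ang>85)&(ang<175)
    for lo in(.03,.05,.07,.09,.11,.13):
        k=m&(rr>lo)&(rr<lo+.02); 
        if k.sum()>3:print(lo,k.sum(),np.median(ang[k]).round(2),np.percentile(ang[k],[5,95]).round(1))
E
python3 - <<'E'
from m import *
sideang('side0');print();sideang('side1')
print([np.degrees(np.arctan2(*(ray('side',(180+x/4,120+y/4),.17)[:2]-[.6773,.0374])[::-1])) for x,y in((445,198),(480,202),(520,209))])
E
```

```text
0.03 56 161.86 [150.6 166.7]
0.05 56 160.31 [150.9 163.4]
0.07 58 158.92 [153.8 161.4]
0.09 54 158.69 [155.  160.1]
0.11 58 157.98 [153.4 159.7]
0.13 57 157.78 [155.  159.1]

0.03 52 136.99 [124.3 142. ]
0.05 49 134.93 [126.4 137.6]
0.07 51 133.12 [127.2 136.1]
0.09 59 133.31 [129.4 141.2]
0.11 30 143.77 [131.  145.2]
[np.float64(131.10987393473772), np.float64(128.93949292599655), np.float64(127.06531849568174)]
```

Spout now at about 130.5°, tracking the plan. About 9° more, slowly, then back off and rise to measure.

Call:
apply_moves(motion=[[[0.034, 0.039, 0, 0, 0, -0.29], [0.034, 0.039, 0, 0, 0, -0.29], [0.035, 0.038, 0, 0, 0, -0.29], [0.035, 0.037, 0, 0, 0, -0.29], [0.037, 0.036, 0, 0, 0, -0.29], [0.037, 0.036, 0, 0, 0, -0.29], [0, 0, 0, 0, 0, 0], [0, 0, 0, 0, 0, 0]]])

```text
time: 5.95
tcp_pos: [0.595, 0.1275, 0.1504]
orientation: [180.0, -0.0, 121.3]
wrist_force: [0.7, 0.0, -1.0]
opening: 0.0
grip_force: 0.0
```

Call:
apply_moves(motion=[[[-0.1, -0.06, 0, 0, 0, 0], [-0.2, -0.13, 0, 0, 0, 0], [-0.2, -0.13, 0.3, 0, 0, 0], [0, 0, 0.6, 0, 0, 0], [-0.3, -0.6, 0.6, 0, 0, 0], [-0.3, -0.8, 0, 0, 0, 0], [-0.3, -0.8, 0, 0, 0, 0], [-0.3, -0.8, 0, 0, 0, 0]]])

```text
time: 6.95
tcp_pos: [0.4917, -0.0736, 0.2405]
orientation: [179.9, -0.0, 121.3]
wrist_force: [0.5, -0.9, -0.4]
opening: -0.0004
grip_force: 0.0
```

Run:
```python
from m import *
grab('side','side2');p,d=grab('top','top2');sideang('side2')
cv2.imwrite('pics/c3.png',cv2.resize(p[140:270,245:400,::-1],None,fx=5,fy=4.6,interpolation=cv2.INTER_CUBIC))
print(arm.sense()['tcp_pos'])
```

```text
0.03 50 127.82 [117.8 132. ]
0.05 46 125.49 [118. 128.]
0.07 48 124.88 [118.  127.4]
0.09 35 124.26 [119.5 126.5]
[ 0.49038761 -0.0787449   0.2409601 ]
```

View pics/c3.png

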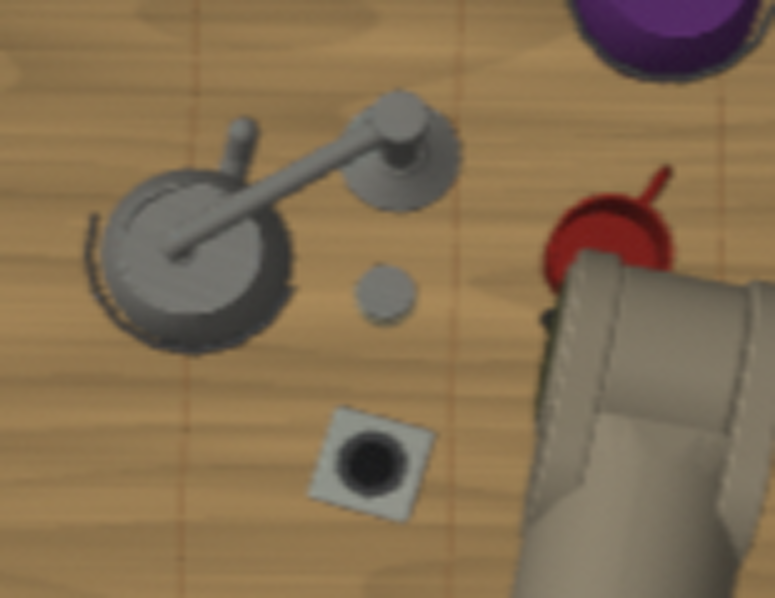

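The top crop shows the nozzle at about (178,255), inside the kettle's mouth, with the kettle and shaker unmoved. Measuring the angle.

Run:
```python
from m import *
r=measure('top2');u=np.radians(121.45)
W=world('top',np.load('top2.npz')['d']);Z=W[...,2]
k=np.zeros(Z.shape,bool);k[140:220,245:345]=1
A=np.array([.6773,.0374]);v=W[...,:2]-A;rr=np.hypot(v[...,0],v[...,1]);k&=(Z>.16)&(Z<.2)&(rr>.05)&(rr<.16)
a=np.degrees(np.arctan2(np.median(v[k][:,1]/rr[k]),np.median(v[k][:,0]/rr[k])));print('angle',a)
o=A+.162*np.array([np.cos(np.radians(a)),np.sin(np.radians(a))]);print('outlet',o,'mouth',[.5964,.1698],'err mm',1e3*(o-[.5964,.1698]))
```

```text
pipe dirs deg 122.25393900232797 maxr 0.16444375048840976
line dir 122.03931474204909 axis offset from line -7.709464953794358e-05 pipe c [0.62066482 0.12813834]
('mouth', (array([0.59537613, 0.16971981]), np.float64(0.03683143615939792)))
('head', (array([0.67455751, 0.04216888]), np.float64(0.01870000064665183)))
('button', (array([0.45124419, 0.0509537 , 0.04659852]), np.float64(0.04837855435369394)))
angle 122.04893750207057
outlet [0.59133577 0.17471042] mouth [0.5964, 0.1698] err mm [-5.0642318   4.91041786]
```

The outlet is at 122.0° against 121.45° for the mouth. That is about 1.6 mm along the swing, and the remaining radial offset is fixed, so the spout is good. Locating the button precisely.

Run:
```python
from m import *
f=np.load('top0.npz');p=f['p'];d=f['d'];W=world('top',d)
m=np.zeros(d.shape,np.uint8);m[225:256,303:336]=(p[225:256,303:336].max(2)<45)
n,l,s,c=cv2.connectedComponentsWithStats(m);i=1+s[1:,4].argmax();print(c[i],s[i])
print('z',np.median(W[l==i][:,2]),'pos',ray('top',c[i],.048),W[l==i].mean(0))
m2=np.zeros(d.shape,np.uint8);m2[225:256,303:336]=(p[225:256,303:336].max(2)<100);n,l,s,c=cv2.connectedComponentsWithStats(m2);i=1+s[1:,4].argmax();print(c[i],s[i],ray('top',c[i],.045))
t=arm.sense();P=t['tcp_pos'];print(P)
```

```text
[318.90666667 240.45333333] [315 236   9  10  75]
z 0.053252161130857054 pos [0.45081676 0.05201804 0.048     ] [0.45073052 0.05197163 0.05321044]
[318.78980892 240.42675159] [312 234  14  14 157] [0.45094668 0.05243312 0.045     ]
[ 0.49038761 -0.0787449   0.2409601 ]
```

Call:
apply_moves(motion=[[[-0.165, 0.545, 0, 0, 0, 0], [-0.165, 0.545, 0, 0, 0, 0], [-0.165, 0.545, 0, 0, 0, 0], [-0.165, 0.545, -0.6, 0, 0, 0], [0, 0, -0.8, 0, 0, 0], [0, 0, -0.8, 0, 0, 0], [0, 0, -0.5, 0, 0, 0], [0, 0, 0, 0, 0, 0]]])

```text
time: 8.05
tcp_pos: [0.4512, 0.0585, 0.0766]
orientation: [-179.7, -0.0, 121.3]
wrist_force: [-0.8, 0.8, 0.0]
opening: -0.0004
grip_force: 0.0
```

Call:
apply_moves(motion=[[[0, 0, 0, 0, 0, 0], [0, 0, 0, 0, 0, 0]]])

```text
time: 8.3
tcp_pos: [0.4543, 0.0592, 0.0798]
orientation: [179.8, 0.0, 121.3]
wrist_force: [0.4, -0.6, -0.3]
opening: 0.0001
grip_force: 0.0
```

Call:
apply_moves(motion=[[[-0.055, -0.12, -0.1, 0, 0, 0], [0, 0, -0.15, 0, 0, 0], [0, 0, -0.1, 0, 0, 0], [0, 0, 0, 0, 0, 0], [0, 0, 0, 0, 0, 0]]])

```text
time: 8.93
tcp_pos: [0.45, 0.0516, 0.0572]
orientation: [-180.0, 0.0, 121.3]
wrist_force: [0.4, 0.2, -0.4]
opening: -0.0002
grip_force: 0.0
```

Call:
apply_moves(motion=[[[0, 0, -0.04, 0, 0, 0], [0, 0, -0.04, 0, 0, 0], [0, 0, -0.04, 0, 0, 0], [0, 0, 0, 0, 0, 0], [0, 0, 0, 0, 0, 0]]])

```text
time: 9.55
tcp_pos: [0.45, 0.0517, 0.0502]
orientation: [180.0, -0.0, 121.3]
wrist_force: [-1.1, -0.8, 2.9]
opening: 0.0001
grip_force: 1.2
```

Contact: 2.9 N at z 0.050. Pressing in small steps to the stop.

Call:
apply_moves(motion=[[[0, 0, -0.03, 0, 0, 0], [0, 0, -0.03, 0, 0, 0], [0, 0, 0, 0, 0, 0], [0, 0, 0, 0, 0, 0]]])

```text
time: 10.05
tcp_pos: [0.45, 0.0517, 0.0466]
orientation: [180.0, -0.0, 121.3]
wrist_force: [-0.9, 0.7, 5.3]
opening: -0.0001
grip_force: 2.3
```

Call:
apply_moves(motion=[[[0, 0, -0.02, 0, 0, 0], [0, 0, -0.02, 0, 0, 0], [0, 0, 0, 0, 0, 0], [0, 0, 0, 0, 0, 0]]])

```text
time: 10.55
tcp_pos: [0.4502, 0.0517, 0.0457]
orientation: [179.9, -0.1, 121.2]
wrist_force: [-9.9, -0.8, 29.4]
opening: 0.0001
grip_force: 14.8
```

The stop is reached: 5 N spring force, then a hard 29 N. Releasing and rising clear.

Call:
apply_moves(motion=[[[0, 0, 0.1, 0, 0, 0], [0, 0, 0.2, 0, 0, 0], [0, 0, 0.4, 0, 0, 0], [0, 0, 0.6, 0, 0, 0], [0, 0, 0.8, 0, 0, 0], [0, 0, 0.8, 0, 0, 0], [0, -0.6, 0.1, 0, 0, 0], [0, -0.8, 0, 0, 0, 0]]])

```text
time: 11.55
tcp_pos: [0.4503, -0.0325, 0.2252]
orientation: [179.9, 0.0, 121.4]
wrist_force: [-0.3, -1.0, 0.4]
opening: 0.0003
grip_force: 0.0
```

Call:
apply_moves(motion=[[[0.1, -0.8, 0, 0, 0, 0], [0, 0, 0, 0, 0, 0], [0, 0, 0, 0, 0, 0]]])

```text
time: 11.92
tcp_pos: [0.4556, -0.08, 0.224]
orientation: [-180.0, -0.0, 121.2]
wrist_force: [0.4, 1.5, 0.1]
opening: 0.0002
grip_force: 0.0
```

Run:
```python
from m import *
p,d=grab('top','top3');W=world('top',d);Z=W[...,2]
print('button z',np.median(Z[237:245,315:324]))
k=np.zeros(Z.shape,bool);k[140:220,245:345]=1
A=np.array([.6773,.0374]);v=W[...,:2]-A;rr=np.hypot(v[...,0],v[...,1]);k&=(Z>.16)&(Z<.2)&(rr>.05)&(rr<.16)
print('angle',np.degrees(np.arctan2(np.median(v[k][:,1]/rr[k]),np.median(v[k][:,0]/rr[k]))))
cv2.imwrite('pics/c4.png',cv2.resize(p[140:270,245:400,::-1],None,fx=5,fy=4.6,interpolation=cv2.INTER_CUBIC))
s=arm.sense();print(s['tcp_pos'],s['wrist_force'],s['time'])
```

```text
button z 0.05355457890412941
angle 122.13519049515997
[ 0.45572539 -0.07933163  0.22392166] [ 0.49486023  0.05185585 -0.65891162] 11.975
```

View pics/c4.png

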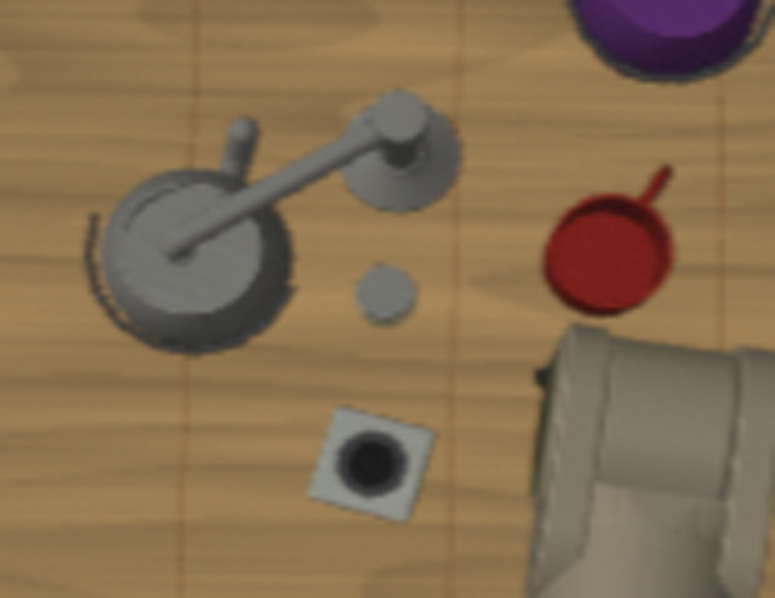

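The final picture shows the nozzle at (178,255) in the mouth and the button at (372,463) back up at its first height. The kettle, mug and shaker are in place and the robot is clear of everything.

```bash
python3 -c "
from cell import arm
print(arm.job_done())"
```

```text
the job is handed in; nothing more can be done
None
```

The job is handed in: the spout's outlet is over the kettle's mouth (about 7 mm off centre, nearly all of it radial offset that swinging can't remove). After that I pressed the pump button to its stop and it came back up; the kettle, mug and shaker stayed where they were, and the lamp was never approached.

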